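# Lever open the specimen chamber flap

### The arm

A 7-joint arm with a two-finger parallel gripper is mounted at the origin on the work surface. World frame = base frame: x ahead of the robot, y to its left, z up, the work surface at z = 0. Lengths are in m, angles in degrees, forces in N, time in s.
With the tool pointing down it reaches from about 0.425 to 0.8 m from the base axis. Payload 8.3 kg.
Tool frame: the origin (TCP) lies midway between the tips of the shut fingers; the grasp point (between the pads) lies 19 mm behind it (env.tcp_to_grasp is the distance from the TCP to the grasp point, in m); z points along the fingers, x is the direction in which the jaws open and shut, and the axes are right-handed (so a half turn about z gives the same grasp; the last joint's range is limited). The gripper opens to 85 mm and grips with 20 to 120 N. Pads are 22 mm wide; open, the fingers measure 114 mm over their backs; the gripper's body (76 mm by 85 mm) begins 54 mm behind the grasp point. The pads swing forward as they close: fully open they stand 13 mm farther back than shut.
Start: joints at [-72.588, 21.967, 0.94, 78.501, -0.361, 79.538, -2.664], TCP at [0.224, 0.583, 0.231] pointing down, gripper open.
Joint ranges: [-169.22, 169.22], [-14.56, 117.87], [-87.37, 89.26], [10.42, 133.3], [-82.24, 262.24], [0.94, 117.77], [-172.7, 172.7]. Speed limits (degrees/s): [136.94, 136.94, 172.46, 172.46, 180, 180, 180].

### API

Orientations are given as [roll, pitch, yaw] about the fixed x, y, z axes, in that order (R = Rz(yaw) Ry(pitch) Rx(roll)).
In Python, from workcell import env gives the robot as it stands.
- The arm moves only by the tool arm_command, never from a script. Its argument "steps" is a list that holds one entry, the list of rows, each a list of 4 numbers: the shift along the world's x, y, z in units of 50 mm (1.0 is 50 mm), then the turn about the world's z in degrees. A call has 1 to 12 rows; each row is the pose to reach, as a shift and turn from the pose commanded when the call began; what a row does not reach only later rows make up. A row lasts 1/8 s, in which the tool goes at most 62.5 mm and 10.7 degrees, less where a joint would pass 70% of its speed; a pose out of reach is approached as far as the arm can. A call with a gripper value outside its range is refused whole. "fingers" is the opening in per cent of the stroke, from 0 (shut) to 100 (fully open), set as the call begins (left out, the last holds). The fingers move at their own pace and stop on an object; "squeeze" is the grip in N (left out, the last holds). Time passes only in rows, so rows that repeat a pose let the fingers close. It gives the time, the measured TCP pose, the force and the opening at its end, in the units of the state.
- env.get_obs(): the state, without advancing time (a new reading comes with each control period).
- env.snapshot(name): name is "scene" or "side" or "wrist"; returns the picture (384x512x3 uint8, red, green, blue); there is no depth.
- env.camera_info(name): a dict with "intrinsics" (3x3 intrinsics, pixels), "eye" and "attitude" of the camera in the world. Camera axes: x right, y down, z forward; pixel columns grow to the right and rows downward; lengths in m; the calibration is good to about 2 mm. A picture is of the moment at which its call begins: read the wrist's pose just before it. camera_info takes no time and is no camera call; for the wrist camera it gives the pose at the moment of the call.
- env.close_job(): hands the job in, once; it reports no verdict.
Trained networks look in the newest picture that a camera, given by its name, has taken for a name from the list of things; names that differ only in an ending like _2 or _b are one class to them, and where a whole thing is asked for, a point or a joint stands for the part that bears it (a point fixed in the world has none). Each returns a list of dicts, best first, with "p" (0 to 1); they miss things now and then, are a little off and sometimes report something else, mostly with a low value. They report only what shows in the picture. A call takes as long as a camera call.
- env.regions_of(name, camera): "pixels" (384x512 bool, what is visible of it) and "extent" ([left, top, right, bottom] in pixels, round what is visible of it).
- env.pinpoint(name, camera): "pixel" ([column, row] in pixels: a listed point, or the origin of a listed thing).
The state is a dict: "t": time; "joint_pos": joint angles; "qvel": joint speeds; "joint_torque": joint torques, N m; "eef_pos": TCP position; "ee_rot": TCP orientation; "contact_force": force on the tool from outside, world axes, zero at the start; "moment": the same for the moment, N m; "gripper_width": opening from 0.0 (shut) to 1.0 (fully open).
Only numpy, scipy, OpenCV 4.12 (cv2) and the standard library are available. Lean on these libraries where they do the work, as an engineer would, in place of code of your own. Each camera call takes 0.05 s, during which the arm holds its last target. There are 200 camera calls.

### The job

Open the specimen chamber by its lever: first push the sliding stop fully out from under the lever by its upright post, then slowly press the lever's wide long end down onto the rubber bumper, so that the short end raises the heavy flap without a jerk. Finish while still holding the lever down there with the fingertips, the flap up. Do not touch the flap itself, do not lift the lever out of its fork, and leave the parts standing nearby where they are.

Things in the scene. Friction and masses are not known exactly. Their poses are not given: they have to be found in the camera images.
- rig: Fixed opener: black anodised base plate 12 mm thick, x within 57 mm, y -340 to +270 mm. Origin on the work surface below the fork in which the lever rocks (steel, 105 mm high); z up. +y runs along the lever to its short end and the chamber (black open box, y 135 to 245, x within 65, 72 mm high), -y to its long end; +x, away from the robot, is the way the stop slides out.
- lever: Loose aluminium bar 24 mm wide, 14 thick, 0.45 kg. Its steel cross pin (12 mm thick) lies in the fork's open slots, 85 mm above the work surface. Origin on the pin's axis, axes as the rig's at the start, when the bar slopes up 15 degrees to its long end (-y). Pressed there it rocks 26 degrees down to the bumper, with about 4 to 10 N; let go, the flap swings it back.
- pad (a point): Top centre of the flat pad (50 mm wide, 60 along the bar, 12 thick) at the lever's long end, 280 mm from the pin. At the start 163 mm above the work surface, 269 mm horizontally from the pin; half way down 280 mm; at the bumper 35 mm above the surface, 275 mm from the pin, sloping down outward by 11 degrees.
- short_end (a point): Centre of the round cross bar (18 mm thick, 40 mm long) at the lever's short end, 120 mm along the bar from the pin; it lies under the flap's overhanging lip and lifts it.
- bumper (a point): Top centre of the black rubber bumper, 30 mm across, on a bright washer on the base plate under the lever's pad, 20 mm above the work surface. The pad meets it at the end of the lever's stroke.
- flap (a joint): Opening angle of the heavy flap (dark steel plate 130 x 150 x 20 mm, about 3 kg, lying on the chamber): 0 closed, about 0.41 rad with the lever down on the bumper. It falls shut if the lever is let go. Its hinge is at the end far from the fork, at rig y = 242 mm, 73 mm above the work surface.
- flap_edge (a point): Middle of the upper edge of the flap's free end, 150 mm from the hinge axis, 93 mm above the work surface when closed; the last 43 mm here overhang the chamber towards the fork, above the lever's short end.
- stop (a joint): Travel of the sliding stop along rig +x: 0 to 15 mm at the start (under the lever, blocking it), 65 mm fully out at its end stop. Slides stiffly with about 3 N and stays where left.
- stop_post (a point): Top centre of the stop's upright steel post (14 mm thick, cap 22 mm across and 6 mm high), 165 mm above the work surface, at rig y = -140 mm, x = 75 mm plus the travel, on a slide 28 mm high. At travel 0 there are 56 mm free between the lever's edge and the post (63 mm from edge to post's axis); the lever's top there is 130 mm above the work surface.
- stop_column (a point): Top centre of the stop's grey blocking column (36 mm along rig x, 30 mm along y), 110 mm above the work surface, 75 mm from the post, at the start a few mm under the lever. Moves with the post.
- lens_tube: Bystander: black lens tube standing upright, 40 mm across, 85 mm high. Origin at the centre of its underside.
- thumb_block: Bystander: aluminium block 40 x 50 x 40 mm with a black thumb screw, 74 mm high in all. Origin at the centre of its underside.
- clamp_bar: Bystander: black clamp bar lying flat, 100 x 30 x 16 mm with two screw heads, 22 mm high. Origin at the centre of its underside.

How it is judged (in metres and radians):
On the way, in this order (a step that is already met when the one before it is completed fails the run):
1. the stop is pushed out from under the lever, the flap still closed (value of joint stop above 0.05 m and value of joint flap below 0.08 rad), for 0.1 s.
2. the flap is raised by the lever (value of joint flap above 0.365 rad and contact force between the fingers and lever above 1 N), for 0.3 s.
At the end, for the whole second after the job is handed in: The fingers still press the lever (over 1 N) and so hold the flap still at more than 0.365 rad (the pad within about 13 mm of its height on the bumper); the stop is out by more than 50 mm of its 65 mm; the lever's pin still lies in the fork (within 10 mm) (all of step 2 and value of joint stop above 0.05 m and distance between lever and rig below 0.095 m and velocity of joint flap between -0.1 and 0.1 rad/s); the arm keeps its last pose, push and grip.
It fails at once if the flap is touched by the robot (contact force between any of the fingers, the arm and flap above 0.5 N).
It fails at once if the flap is jerked up or dropped (faster than 2 rad/s) (velocity of joint flap above 2 rad/s or velocity of joint flap below -2 rad/s).
It fails at once if the lever is lifted or shifted out of its fork (pin over 15 mm from its place) (distance of lever from where it was at the start of the episode above 0.015 m).
It fails at once if a bystander is moved by more than 25 mm or lifted (distance of any of lens_tube, thumb_block, clamp_bar from where it was at the start of the episode above 0.025 m).
It also fails if it takes over 42 s, if anything falls off the work surface, if the arm or the gripper's body presses on something with over 40 N, if the wrist force passes 120 N, or if a joint passes its speed limit or range.

## Working session

There is one attempt and no reset: what is moved stays moved. The work goes in short steps, Python scripts to look and compute and a tool call to move; the robot and the scene stay as the last step left them, time stands still between calls to the robot, and variables do not carry over. Pictures are saved under pics/ and viewed, about 8 in all and at most 12, crops included, and the job is handed in when it is done.

Besides the shell and the picture viewer there is one more tool, called after "Emit:" as name(argument=value, ...), one argument or row to a line, values as JSON. arm_command: Moves the arm, as the interface text tells. Its arguments: {"type":"object","properties":{"steps":{"type":"array"},"fingers":{"type":"number"},"squeeze":{"type":"number"}},"required":["steps"]}

```bash
mkdir -p pics; cat > h.py <<'E'
import numpy as np, cv2
from workcell import env
def cam(n):
    c=env.camera_info(n); K=np.array(c["intrinsics"]); R=np.array(c["attitude"]); e=np.array(c["eye"]); return K,R,e
def ray(n,p):
    K,R,e=cam(n); d=R@np.linalg.solve(K,[p[0],p[1],1]); return e,d/np.linalg.norm(d)
def tri(rs):
    A=sum(np.eye(3)-np.outer(d,d) for e,d in rs); b=sum((np.eye(3)-np.outer(d,d))@e for e,d in rs)
    X=np.linalg.solve(A,b); return X,[round(1000*np.linalg.norm(np.cross(X-e,d)),1) for e,d in rs]
def proj(n,X):
    K,R,e=cam(n); q=K@R.T@(np.array(X)-e); return q[:2]/q[2]
E
python3 - <<'E'
from h import *
print(env.camera_info("scene"),env.camera_info("side"))
o=env.get_obs();print(o)
ims=[]
for n in("scene","side"):
    im=env.snapshot(n);cv2.imwrite(f"pics/{n}0.png",im[:,:,::-1]) 
for k in["rig","lever","pad","short_end","bumper","flap_edge","stop_post","stop_column","lens_tube","thumb_block","clamp_bar"]:
    rs=[]
    for n in("scene","side"):
        r=env.pinpoint(k,n)
        if r: 
            rs.append(ray(n,r[0]["pixel"])); print(k,n,[(np.round(q["pixel"]).tolist(),round(q["p"],2)) for q in r[:2]])
    if len(rs)==2: print("   ",[np.round(v,3).tolist() for v in tri(rs)])
a=[cv2.imread(f"pics/{n}0.png") for n in("scene","side")]
cv2.imwrite("pics/both.png",cv2.resize(np.vstack(a),(400,600)) if 0 else np.hstack([cv2.resize(x,(400,300)) for x in a]))
E
```

```text
{'intrinsics': array([[427.71166747,   0.        , 249.97004071],
       [  0.        , 427.71166747, 196.03352655],
       [  0.        ,   0.        ,   1.        ]]), 'eye': array([1.31639398, 0.20374739, 0.9201765 ]), 'attitude': array([-136.7381161 ,    0.22852245,   99.31743172])} {'intrinsics': array([[438.80810161,   0.        , 261.72618297],
       [  0.        , 438.80810161, 198.30404274],
       [  0.        ,   0.        ,   1.        ]]), 'eye': array([ 0.04908382, -0.45352935,  0.98404187]), 'attitude': array([-137.54201729,   -0.92336114,  -43.30810786])}
{'t': 0.0, 'joint_pos': array([-72.58757656,  22.01442307,   0.93795629,  78.56229033,
        -0.36141014,  79.53706125,  -2.66448533]), 'qvel': array([-0.06682818, -0.0457391 ,  0.04300207,  0.05070355,  0.00983265,
        0.0119589 ,  0.05429495]), 'joint_torque': array([ 1.00579793e-03, -6.27615380e+01,  8.44741333e-01, -3.71806741e+01,
        1.64863811e-02,  1.42918801e-02, -1.78081709e-06]), 'eef_pos': array([0.22392771, 0.58296804, 0.23028009]), 'ee_rot': array([1.79998543e+02, 1.10957610e-01, 6.89871925e+01]), 'contact_force': array([ 0.55427646,  0.27371233, -0.04280412]), 'moment': array([ 0.04956531, -0.02901495, -0.03147698]), 'gripper_width': 0.999923112888994}
rig scene [([246.0, 214.0], 0.57), ([188.0, 195.0], 0.45)]
rig side [([253.0, 251.0], 0.71)]Traceback (most recent call last):
  File "<stdin>", line 13, in <module>
  File "h.py", line 9, in tri
    X=np.linalg.solve(A,b); return X,[round(1000*np.linalg.norm(np.cross(X-e,d)),1) for e,d in rs]
                                                                ~~~~~~~~^^^^^^^
    raise ValueError("At least one array has zero dimension")
ValueError: At least one array has zero dimension
```

```bash
sed -i 's/R=np.array(c\["attitude"\])/R=Rotation.from_euler("xyz",c["attitude"],degrees=True).as_matrix()/; 1a from scipy.spatial.transform import Rotation' h.py
python3 - <<'E'
from h import *
for k in["rig","lever","pad","short_end","bumper","flap_edge","stop_post","stop_column","lens_tube","thumb_block","clamp_bar"]:
    rs=[]
    for n in("scene","side"):
        r=env.pinpoint(k,n)
        if r: 
            rs.append(ray(n,r[0]["pixel"])); print(k,n,[(np.round(q["pixel"]).tolist(),round(q["p"],2)) for q in r[:2]])
    if len(rs)==2: print("   ",[np.round(v,3).tolist() for v in tri(rs)])
a=[cv2.imread(f"pics/{n}0.png") for n in("scene","side")]
cv2.imwrite("pics/both.png",np.hstack([cv2.resize(x,(400,300)) for x in a]))
E
```

```text
rig scene [([246.0, 214.0], 0.57), ([188.0, 195.0], 0.45)]
rig side [([253.0, 251.0], 0.71)]
    [[0.529, 0.064, -0.004], [3.8, 3.8]]
lever scene [([246.0, 193.0], 0.75), ([187.0, 192.0], 0.67)]
lever side [([255.0, 234.0], 0.81)]
    [[0.528, 0.06, 0.079], [1.1, 1.1]]
pad scene [([140.0, 174.0], 0.65)]
pad side [([353.0, 270.0], 0.92)]
    [[0.579, -0.208, 0.159], [0.3, 0.3]]
short_end scene [([287.0, 201.0], 0.65)]
short_end side [([223.0, 213.0], 0.91)]
    [[0.521, 0.176, 0.064], [4.2, 4.2]]
bumper scene [([148.0, 211.0], 0.56)]
bumper side [([345.0, 301.0], 0.98)]
    [[0.582, -0.21, 0.018], [0.6, 0.6]]
flap_edge scene [([280.0, 190.0], 0.94)]
flap_edge side [([224.0, 214.0], 0.87)]
    [[0.509, 0.154, 0.091], [4.1, 4.1]]
stop_post scene [([186.0, 194.0], 0.73)]
stop_post side [([241.0, 194.0], 0.73), ([320.0, 220.0], 0.71)]
    [[0.576, 0.013, 0.189], [104.8, 104.8]]
stop_column scene [([192.0, 193.0], 0.6)]
stop_column side [([306.0, 252.0], 0.83)]
    [[0.571, -0.078, 0.102], [0.1, 0.1]]
lens_tube scene [([258.0, 279.0], 0.57), ([186.0, 197.0], 0.15)]
lens_tube side [([293.0, 200.0], 0.68)]
    [[0.741, 0.124, 0.001], [2.4, 2.4]]
thumb_block scene [([127.0, 253.0], 0.56), ([281.0, 189.0], 0.54)]
thumb_block side [([378.0, 279.0], 0.95)]
    [[0.711, -0.224, -0.005], [4.2, 4.2]]
clamp_bar scene [([303.0, 250.0], 0.92)]
clamp_bar side [([243.0, 198.0], 0.72), ([380.0, 277.0], 0.15)]
    [[0.636, 0.229, 0.004], [1.1, 1.1]]
```

View pics/both.png

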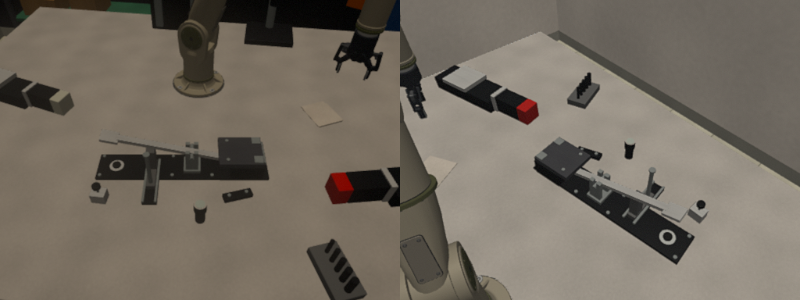

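```bash
cat > fit.py <<'E'
from h import *
from scipy.optimize import least_squares
# observations: camera K,R,e,pixel
def run(obs,p0):
    def mdl(k,p):
        x,y,a,t=p
        L={"rig":(0,0,0),"lever":(0,0,.085),"pad":(0,-.269,.163),"bumper":(0,-.275,.020),"flap_edge":(0,.092,.093),
           "stop_post":(.075+t,-.14,.165),"stop_column":(t,-.14,.110),"short_end":(0,.116,.054)}[k]
        c,s=np.cos(a),np.sin(a); return np.array([x+c*L[0]-s*L[1],y+s*L[0]+c*L[1],L[2]])
    def f(p):
        r=[]
        for k,(K,R,e),px in obs:
            q=K@R.T@(mdl(k,p)-e); r+=list(q[:2]/q[2]-px)
        return r
    s=least_squares(f,p0,loss="soft_l1",f_scale=2)
    return s.x,[(o[0],np.round(f(s.x)[2*i:2*i+2],1).tolist()) for i,o in enumerate(obs)]
E
python3 - <<'E'
from fit import *
D={"scene":dict(lever=(246,193),pad=(140,174),short_end=(287,201),bumper=(148,211),flap_edge=(280,190),stop_post=(186,194),rig=(246,214)),
"side":dict(rig=(253,251),lever=(255,234),pad=(353,270),short_end=(223,213),bumper=(345,301),flap_edge=(224,214),stop_post=(320,220),stop_column=(306,252))}
obs=[(k,cam(n),np.array(v)) for n in D for k,v in D[n].items()]
x,r=run(obs,[.528,.06,.187,0.01]);print(x,r)
print([np.round(v,3).tolist() for v in tri([ray("scene",(186,194)),ray("side",(320,220))])])
E
```

```text
[0.53124329 0.05925704 0.17830524 0.00333924] [('lever', [-0.5, -0.2]), ('pad', [0.2, -0.8]), ('short_end', [0.7, -1.1]), ('bumper', [-0.2, -0.9]), ('flap_edge', [-0.3, 0.2]), ('stop_post', [1.9, 0.1]), ('rig', [-0.2, -0.6]), ('rig', [2.6, 0.2]), ('lever', [0.8, -2.0]), ('pad', [-0.3, -1.9]), ('short_end', [-1.0, 5.9]), ('bumper', [0.0, 0.8]), ('flap_edge', [4.2, -0.3]), ('stop_post', [1.3, -1.1]), ('stop_column', [-3.3, 0.3])]
[[0.63, -0.067, 0.164], [3.3, 3.3]]
```

Emit:
arm_command(
  steps=[
    [[0,-0.2,0.5,0],[0.3,-1,1,-6],[0.9,-2,1.2,-14],[1.5,-3,1.2,-22],[2.1,-4,1.2,-30],[2.7,-5,1.2,-38],[3.3,-6,1.2,-46],[3.9,-7,1.2,-54],[4.5,-8,1.2,-58.8],[5.1,-9,1.2,-58.8],[5.7,-10,1.2,-58.8],[6.2,-10.8,1.2,-58.8]],
  ],
  fingers=0,
)

```text
t: 2.8
eef_pos: [0.5349, 0.041, 0.2917]
ee_rot: [180.0, -0.1, 10.1]
contact_force: [0.3, 1.0, 1.1]
gripper_width: 0.002
```

Emit:
arm_command(
  steps=[
    [[0.6,-1,0,0],[1.2,-1.9,0,0],[1.26,-2.28,0,0],[1.26,-2.28,0,0],[1.26,-2.28,0,0]],
  ],
)

```text
t: 3.42
eef_pos: [0.5969, -0.0685, 0.2914]
ee_rot: [-179.9, -0.0, 10.3]
contact_force: [1.3, 1.9, -0.6]
gripper_width: -0.003
```

```bash
python3 - <<'E'
from fit import *
o=env.get_obs();print(o["t"],o["eef_pos"],o["ee_rot"],o["contact_force"],o["gripper_width"])
W=cam("wrist");im=env.snapshot("wrist");cv2.imwrite("pics/w1.png",im[:,:,::-1]);env.snapshot("scene");env.snapshot("side")
print(W)
obs=[]
for n in("wrist","scene","side"):
  for k in["lever","pad","bumper","flap_edge","stop_post","stop_column"]:
    r=env.pinpoint(k,n)
    if r: print(n,k,[(np.round(q["pixel"]).tolist(),round(q["p"],2)) for q in r[:2]]); obs.append((k,W if n=="wrist" else cam(n),np.array(r[0]["pixel"])))
print(run(obs,[.531,.059,.178,.003]))
E
```

```text
3.425 [ 0.59693604 -0.06850886  0.29142129] [-1.79922085e+02 -1.85066901e-02  1.03161462e+01] [ 1.28517948  1.87833571 -0.59699153] -0.0027303020437658048
(array([[328.25191912,   0.        , 255.08360445],
       [  0.        , 328.25191912, 195.62832035],
       [  0.        ,   0.        ,   1.        ]]), array([[ 9.83896165e-01,  1.70447691e-01,  5.38137564e-02],
       [ 1.78739976e-01, -9.39245574e-01, -2.93035446e-01],
       [ 5.97117549e-04,  2.97935121e-01, -9.54585935e-01]]), array([0.58239571, 0.00722264, 0.43436925]))
wrist lever [([214.0, 26.0], 0.93)]
wrist bumper [([224.0, 251.0], 0.97), ([403.0, 19.0], 0.63)]
wrist flap_edge [([226.0, 174.0], 0.32)]
wrist stop_post [([308.0, 190.0], 0.65)]
wrist stop_column [([226.0, 171.0], 0.62)]
scene lever [([240.0, 195.0], 0.73)]
scene pad [([140.0, 176.0], 0.91)]
scene bumper [([146.0, 207.0], 0.57), ([300.0, 249.0], 0.52)]
scene flap_edge [([282.0, 190.0], 0.77)]
scene stop_post [([189.0, 194.0], 0.89)]
scene stop_column [([190.0, 194.0], 0.75)]
side lever [([256.0, 233.0], 0.93)]
side pad [([352.0, 271.0], 0.71)]
side bumper [([292.0, 203.0], 0.58), ([344.0, 300.0], 0.56)]
side flap_edge [([225.0, 211.0], 0.93)]
side stop_post [([320.0, 216.0], 0.7), ([223.0, 217.0], 0.28)]
side stop_column [([306.0, 253.0], 0.73)]
(array([0.53497342, 0.06169427, 0.15833726, 0.01002931]), [('lever', [2.3, -0.5]), ('bumper', [-0.1, 1.7]), ('flap_edge', [-12.2, -269.9]), ('stop_post', [0.1, 1.0]), ('stop_column', [-0.4, 2.6]), ('lever', [6.0, -1.5]), ('pad', [0.6, -3.0]), ('bumper', [2.0, 2.4]), ('flap_edge', [-1.4, 2.2]), ('stop_post', [-1.6, 2.1]), ('stop_column', [3.4, -3.7]), ('lever', [0.6, -2.4]), ('pad', [-0.2, -3.3]), ('bumper', [51.6, 99.1]), ('flap_edge', [4.0, 1.4]), ('stop_post', [2.7, 1.1]), ('stop_column', [-1.7, -3.0])])
```

View pics/w1.png

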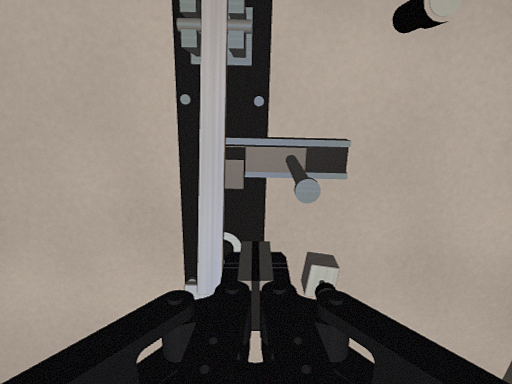

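```bash
python3 - <<'E'
from fit import *
D={"wrist":[dict(lever=(214,26),stop_post=(308,190),bumper=(224,251))],
"scene":[dict(lever=(246,193),pad=(140,174),bumper=(148,211),flap_edge=(280,190),stop_post=(186,194)),dict(pad=(140,176),bumper=(146,207),flap_edge=(282,190),stop_post=(189,194))],
"side":[dict(lever=(255,234),pad=(353,270),bumper=(345,301),stop_post=(320,220),stop_column=(306,252)),dict(lever=(256,233),pad=(352,271),bumper=(344,300),stop_post=(320,216))]}
obs=[(k,cam(n),np.array(v)) for n in D for d in D[n] for k,v in d.items()]
x,r=run(obs,[.53,.06,.178,0.005]);print(x,r)
P,e=tri([ray("scene",(187.5,194)),ray("side",(320,218)),ray("wrist",(308,190))]);print("post",P,e)
Q,e=tri([ray("scene",(140,175)),ray("side",(352.5,270.5))]);print("pad",Q,e)
c,s=np.cos(x[2]),np.sin(x[2]);Rz=np.array([[c,-s],[s,c]])
for L in[(.0,-.269),(0,-.275),(.075+x[3],-.14)]:print(L,x[:2]+Rz@L)
print("tcp in rig",Rz.T@(env.get_obs()["eef_pos"][:2]-x[:2]),"post in rig",Rz.T@(P[:2]-x[:2]))
E
```

```text
[0.53186374 0.05907041 0.17180357 0.00996411] [('lever', [-1.4, -0.9]), ('stop_post', [-2.0, -0.8]), ('bumper', [0.9, 1.5]), ('lever', [-0.6, -0.1]), ('pad', [0.1, -1.1]), ('bumper', [-0.3, -1.2]), ('flap_edge', [-0.4, 0.5]), ('stop_post', [1.4, 2.0]), ('pad', [0.1, -3.1]), ('bumper', [1.7, 2.8]), ('flap_edge', [-2.4, 0.5]), ('stop_post', [-1.6, 2.0]), ('lever', [1.0, -2.0]), ('pad', [-0.5, -1.5]), ('bumper', [-0.1, 1.2]), ('stop_post', [3.0, -2.5]), ('stop_column', [-1.8, -1.3]), ('lever', [0.0, -1.0]), ('pad', [0.5, -2.5]), ('bumper', [0.9, 2.2]), ('stop_post', [3.0, 1.5])]
post [ 0.63628377 -0.06304751  0.16775333] [np.float64(1.6), np.float64(4.9), np.float64(4.4)]
pad [ 0.57840975 -0.20728495  0.15593053] [np.float64(0.3), np.float64(0.3)]
(0.0, -0.269) [ 0.57785189 -0.20596938]
(0, -0.275) [ 0.57887764 -0.21188104]
(np.float64(0.08496411303880305), -0.14) [ 0.63951137 -0.06434308]
tcp in rig [ 0.04210329 -0.13889337] post in rig [ 0.08200553 -0.13817172]
```

Emit:
arm_command(
  steps=[
    [[0,0,-1,0],[0,0,-2,0],[0,0,-2.8,0],[0,0,-3.1,0],[0,0,-3.1,0],[0,0,-3.1,0]],
  ],
)

```text
t: 5.22
eef_pos: [0.5983, -0.0709, 0.1383]
ee_rot: [180.0, -0.2, 10.2]
contact_force: [-0.3, 0.1, -0.0]
gripper_width: -0.0
```

Emit:
arm_command(
  steps=[
    [[0.15,0.026,0,0],[0.3,0.052,0,0],[0.45,0.078,0,0],[0.58,0.101,0,0],[0.7,0.122,0,0],[0.8,0.139,0,0],[0.9,0.156,0,0],[1.0,0.174,0,0],[1.1,0.191,0,0],[1.2,0.209,0,0],[1.2,0.209,0,0]],
  ],
)

```text
t: 6.6
eef_pos: [0.6576, -0.0596, 0.136]
ee_rot: [-180.0, -0.0, 10.2]
contact_force: [-0.3, -0.5, -0.2]
gripper_width: 0.006
```

Emit:
arm_command(
  steps=[
    [[0.06,0.01,0,0],[0.12,0.021,0,0],[0.18,0.031,0,0],[0.24,0.042,0,0]],
  ],
)

```text
t: 7.1
eef_pos: [0.6691, -0.0578, 0.1361]
ee_rot: [-180.0, 0.0, 10.2]
contact_force: [-2.9, 0.0, -0.4]
gripper_width: 0.001
```

```bash
python3 - <<'E'
from fit import *
o=env.get_obs();print(o["t"],o["eef_pos"],o["contact_force"])
W=cam("wrist")
for n in("wrist","scene","side"):
    im=env.snapshot(n);cv2.imwrite(f"pics/{n}2.png",im[:,:,::-1]); rr=env.pinpoint("stop_post",n); rc=env.pinpoint("stop_column",n);print(n,[(q["pixel"],q["p"]) for q in rr[:2]],[(q["pixel"],q["p"]) for q in rc[:1]])
a=cv2.imread("pics/scene2.png")[110:300,80:330];b=cv2.imread("pics/wrist2.png")
cv2.imwrite("pics/c2.png",np.hstack([cv2.resize(a,(400,304)),cv2.resize(b,(400,304))]))
E
```

```text
7.1 [ 0.66914788 -0.05778742  0.13608149] [-2.86058350e+00  3.94629306e-04 -3.76367648e-01]
wrist [([133.0, 326.5], 0.71), ([317.1, 296.5], 0.65)] [([165.6, 238.6], 0.82)]
scene [([188.2, 210.1], 0.87)] []
side [([332.2, 202.9], 0.77), ([255.2, 231.1], 0.18)] [([316.1, 240.0], 0.57)]
```

View pics/c2.png

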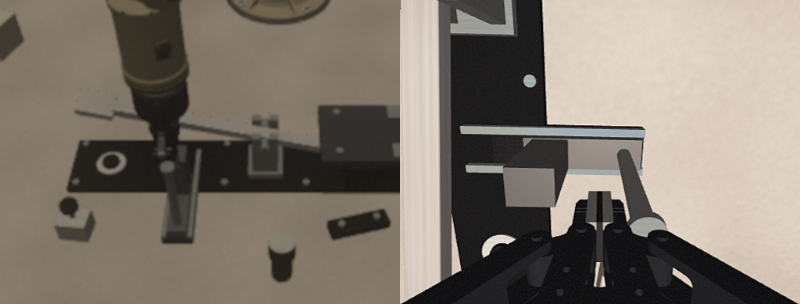

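Emit:
arm_command(
  steps=[
    [[0.06,0.01,0,0],[0.12,0.02,0,0]],
  ],
)

```text
t: 7.8
eef_pos: [0.6702, -0.0578, 0.1358]
ee_rot: [-179.8, 0.6, 10.1]
contact_force: [-35.2, 2.2, 15.4]
gripper_width: 0.001
```

Emit:
arm_command(
  steps=[
    [[0.06,0.01,0,0],[0.1,0.017,0,0]],
  ],
)

```text
t: 8.05
eef_pos: [0.6706, -0.0578, 0.1356]
ee_rot: [-179.7, 1.1, 10.0]
contact_force: [-55.9, 2.7, 26.2]
gripper_width: -0.003
```

Emit:
arm_command(
  steps=[
    [[-0.3,-0.05,0,0],[-0.7,-0.12,0,0],[-0.7,-0.12,0.8,0],[-0.7,-0.12,1.8,0],[-1.0,-0.9,2.3,0],[-1.5,-2.0,2.3,0],[-2.0,-2.9,2.3,0],[-2.06,-3.02,2.0,0],[-2.06,-3.02,1.6,0],[-2.06,-3.02,1.6,0],[-2.06,-3.02,1.6,0]],
  ],
)

```text
t: 9.43
eef_pos: [0.5779, -0.2066, 0.2169]
ee_rot: [180.0, -0.0, 10.3]
contact_force: [0.6, -0.6, 0.6]
gripper_width: -0.003
```

```bash
python3 - <<'E'
from fit import *
o=env.get_obs();print(o["t"],o["eef_pos"],o["contact_force"])
W=cam("wrist")
for n in("wrist","scene","side"):
    im=env.snapshot(n);cv2.imwrite(f"pics/{n}3.png",im[:,:,::-1]); 
    for k in("stop_post","pad","bumper"):
        print(n,k,[(np.round(q["pixel"]).tolist(),round(q["p"],2)) for q in env.pinpoint(k,n)[:2]])
X,e=tri([ray(n,env.pinpoint("stop_post",n)[0]["pixel"]) for n in("scene","side")]);print(X,e)
print("tcp px",[proj(n,o["eef_pos"]) for n in("wrist","scene","side")])
a=cv2.imread("pics/side3.png")[170:350,220:460];b=cv2.imread("pics/wrist3.png")
cv2.imwrite("pics/c3.png",np.hstack([cv2.resize(a,(400,300)),cv2.resize(b,(400,300))]))
E
```

```text
9.425 [ 0.57786392 -0.20659593  0.21694771] [ 0.5927782  -0.64068796  0.60415987]
wrist stop_post []
wrist pad [([252.0, 216.0], 0.83)]
wrist bumper [([253.0, 218.0], 0.51)]
scene stop_post [([185.0, 211.0], 0.95), ([243.0, 193.0], 0.18)]
scene pad []
scene bumper [([148.0, 210.0], 0.84)]
side stop_post [([332.0, 204.0], 0.62)]
side pad [([350.0, 270.0], 0.86), ([253.0, 233.0], 0.59)]
side bumper [([345.0, 299.0], 0.59), ([378.0, 278.0], 0.51)]
[ 0.68999691 -0.05334223  0.16813182] [np.float64(2.0), np.float64(2.0)]
tcp px [array([258.29741207, 259.3584169 ]), array([135.73695974, 157.0674588 ]), array([357.0473732, 254.6207959])]
```

View pics/c3.png

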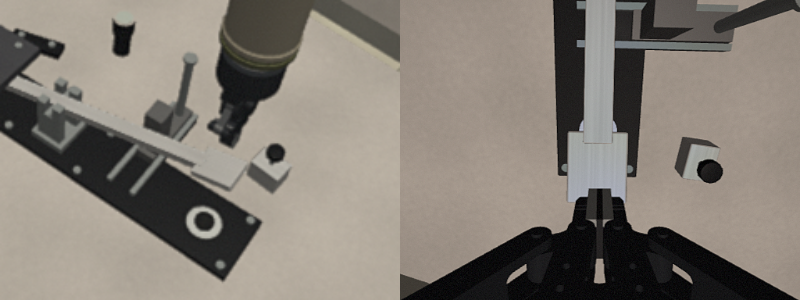

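Emit:
arm_command(
  steps=[
    [[0,0,-0.4,0],[0,0,-0.75,0],[0,0,-0.92,0],[0,0,-1.0,0],[0,0,-1.06,0],[0,0,-1.12,0],[0,-0.02,-1.18,0],[0.01,-0.04,-1.24,0],[0.01,-0.06,-1.3,0]],
  ],
)

```text
t: 11.25
eef_pos: [0.5779, -0.2107, 0.1518]
ee_rot: [180.0, -0.1, 10.2]
contact_force: [-0.8, -1.7, 4.7]
gripper_width: 0.004
```

Emit:
arm_command(
  steps=[
    [[0,-0.02,-0.08,0],[0,-0.03,-0.16,0],[0.01,-0.045,-0.24,0],[0.01,-0.06,-0.32,0],[0.01,-0.075,-0.4,0],[0.02,-0.09,-0.48,0],[0.02,-0.1,-0.56,0],[0.02,-0.11,-0.64,0],[0.02,-0.12,-0.72,0],[0.025,-0.13,-0.8,0],[0.025,-0.137,-0.88,0],[0.025,-0.144,-0.96,0]],
  ],
)

```text
t: 12.75
eef_pos: [0.5794, -0.2186, 0.1038]
ee_rot: [179.9, -0.1, 10.1]
contact_force: [0.3, -1.5, 6.1]
gripper_width: 0.001
```

Emit:
arm_command(
  steps=[
    [[0,0,-0.08,0],[0,-0.01,-0.16,0],[0,-0.01,-0.24,0],[0,-0.01,-0.32,0],[0,-0.01,-0.4,0],[0,-0.01,-0.48,0],[0,-0.01,-0.56,0],[0,0,-0.64,0],[0,0,-0.72,0],[0,0.01,-0.8,0],[0,0.02,-0.88,0],[0,0.03,-0.96,0]],
  ],
)

```text
t: 14.25
eef_pos: [0.5793, -0.2176, 0.0558]
ee_rot: [179.9, -0.1, 10.1]
contact_force: [0.7, -3.8, 4.9]
gripper_width: -0.002
```

Emit:
arm_command(
  steps=[
    [[0,0.01,-0.06,0],[0,0.02,-0.12,0],[0,0.03,-0.18,0],[0,0.04,-0.24,0],[0,0.05,-0.3,0],[0,0.05,-0.34,0],[0,0.05,-0.34,0]],
  ],
)

```text
t: 15.12
eef_pos: [0.5787, -0.2129, 0.0379]
ee_rot: [-180.0, 0.0, 10.2]
contact_force: [1.4, -3.7, 3.0]
gripper_width: -0.002
```

Emit:
arm_command(
  steps=[
    [[0,0,-0.03,0],[0,0,-0.06,0],[0,0,-0.09,0],[0,0,-0.09,0]],
  ],
)

```text
t: 15.62
eef_pos: [0.579, -0.2126, 0.0351]
ee_rot: [-179.9, -0.0, 10.2]
contact_force: [-5.7, 1.0, 17.6]
gripper_width: -0.001
```

```bash
python3 - <<'E'
from fit import *
o=env.get_obs();print(o["t"],o["eef_pos"],o["contact_force"])
for n in("scene","side"):
    im=env.snapshot(n);cv2.imwrite(f"pics/{n}4.png",im[:,:,::-1])
rs=[]
for k in("flap_edge","stop_post","short_end","lever"):
    r=[env.pinpoint(k,n) for n in("scene","side")]
    if all(r): print(k,[np.round(v,3).tolist() for v in tri([ray(n,q[0]["pixel"]) for n,q in zip(("scene","side"),r)])])
a=cv2.imread("pics/side4.png")[150:360,200:480];b=cv2.imread("pics/scene4.png")[100:310,80:360]
cv2.imwrite("pics/c4.png",np.hstack([cv2.resize(a,(400,300)),cv2.resize(b,(400,300))]))
E
```

```text
15.625 [ 0.57904951 -0.21261094  0.03505617] [-5.7271243   0.97452208 17.59610616]
flap_edge [[0.508, 0.172, 0.151], [0.9, 0.9]]
stop_post [[0.687, -0.057, 0.168], [2.7, 2.7]]
short_end [[0.519, 0.17, 0.118], [0.1, 0.1]]
lever [[0.536, 0.059, 0.078], [2.8, 2.8]]
```

View pics/c4.png

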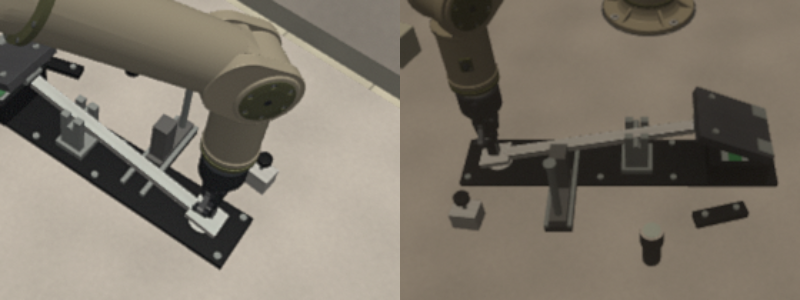

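Emit:
arm_command(
  steps=[
    [[0,0,0,0],[0,0,0,0],[0,0,0,0],[0,0,0,0],[0,0,0,0],[0,0,0,0]],
  ],
)

```text
t: 16.88
eef_pos: [0.579, -0.2126, 0.0351]
ee_rot: [-179.9, -0.0, 10.2]
contact_force: [-5.4, 0.8, 16.4]
gripper_width: 0.001
```

```bash
python3 - <<'E'
from workcell import env
o=env.get_obs();print(o["t"],o["eef_pos"],o["contact_force"]);env.close_job()
E
```

```text
16.875 [ 0.57903127 -0.21263753  0.03505383] [-5.44145284  0.76363054 16.41607061]
the job is handed in; nothing more can be done
```

I pushed the stop out by its post until it hit its end stop. I then pressed the lever's pad slowly down its arc onto the bumper and handed the job in at 16.9 s, with the shut fingertips still holding it there.

- **Lever:** the fingertips were at z = 0.035 m, the pad's height on the bumper. They pressed down steadily with about 16 N.
- **Flap:** its free edge measured about 0.151 m high, up from 0.093 m, which is roughly 0.40 rad open (over 0.365 rad is needed).
- **Stop:** the post stood at about (0.69, -0.055), some 55 mm from where it started. That fits the full 65 mm of travel.
- **Fork:** the pin measured within about 7 mm of its expected height and 5 mm sideways, which is about as close as the two-camera measurement gets. The picture shows it still seated.
- **Bystanders:** in the last pictures they appear where they were. I did not measure them again.

**Push at the end stop:** I overshot slightly there, and the wrist force reached about 60 N against the 120 N limit. That push came from the fingers, not the gripper's body, and I backed off straight away.

**Other disagreements:** early network readings of the stop post and bumper were sometimes false, and I dropped them from the fit. The pad first measured 3 to 7 mm low against the text's 163 mm.

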